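# Clamp the tube block of the loaded clot tester with its slip-clutch knob

### The arm

A 6-joint arm with a two-finger parallel gripper is mounted at the origin on the work surface. World frame = base frame: x ahead of the robot, y to its left, z up, the work surface at z = 0. Lengths are in mm, angles in rad, forces in N, time in s.
With the tool pointing down it reaches from about 275 to 1000 mm from the base axis. Payload 8.4 kg.
Tool frame: the origin (TCP) lies at the very end of the fingers, on their centre line; the grasp point (between the pads) lies 19 mm behind it; z points along the fingers, y is the direction in which the jaws open and shut (so a half turn about z gives the same grasp; the last joint's range is limited). The gripper opens to 85 mm and grips with 20 to 120 N. Pads are 22 mm wide; open, the fingers measure 114 mm over their backs; the gripper's body (76 mm by 85 mm) begins 54 mm behind the grasp point. The pads swing forward as they close: fully open they stand 13 mm farther back than shut.
Start: joints at [1.201, 0.353, 1.633, -0, 1.155, -0.002], TCP at [224.726, 583.203, 231.281] pointing down, gripper open.
Joint ranges: [-2.63, 2.63], [-0.92, 2.1], [0.06, 2.66], [-1.3, 4.44], [0, 2.69], [-3.02, 3.02]. Speed limits (rad/s): [2.22, 2.22, 2.79, 3.14, 3.14, 3.14].

### API

Orientations are given as a unit quaternion [w, x, y, z].
In Python, from workcell import bot, viewer gives the robot as it stands.
- The arm moves only by the shell command python3 -m crank 'ROWS'. ROWS is JSON, a list of rows, each a list of 7 numbers: the shift along the tool's x, y, z as a fraction of full scale, then the turn, a rotation vector about the tool's x, y, z as a fraction of full scale, then the gripper command: -1 is shut, 1 is fully open, values between are in proportion. A call has 1 to 20 rows; each row shifts and turns the commanded pose from where the row before left it, along the tool's axes as they then stand; what a row does not reach is not made up. Full scale, the value 1, is 0.02 m for a shift and 4 degrees for a turn. A row lasts 1/10 s, in which the tool goes at most 50 mm and 8.59 degrees, less where a joint would pass 70% of its speed; a pose out of reach is approached as far as the arm can. A call with a number of a shift or a turn outside -1 to 1 is refused whole. A call with a gripper value outside its range is refused whole. The fingers move at their own pace and stop on an object; the grip force is fixed at half the most. Time passes only in rows, so rows that do not move let the fingers close. It gives the time, the measured TCP pose, the force and the opening at its end, in the units of the state.
- bot.state(): the state, without advancing time (a new reading comes with each control period).
- viewer.grab_frame(name): name is "scene" or "side" or "wrist"; returns (picture, depth): 400x640x3 uint8, red, green, blue; 400x640 float32, mm along the optical axis (not along the pixel's ray), 0 where there is no reading.
- viewer.camera_model(name): a dict with "intrinsics" (3x3 intrinsics, pixels), "k1" (the pictures are not rectified: a ray, as slopes to the right and down, at radius r is drawn at 1 + k1 r^2 times it, then the intrinsics apply), "rvec" (rotation vector, rad) and "tvec" (3), from world to camera coordinates, as OpenCV has them; the wrist camera has in their place "tool_from_camera" (4x4, takes a point from camera to tool coordinates, whose origin is the TCP and whose axes are the flange's). Camera axes: x right, y down, z forward; pixel columns grow to the right and rows downward; lengths in mm; the calibration is good to about 2 mm. A picture is of the moment at which its call begins: read the wrist's pose just before it. camera_model takes no time and is no camera call.
- bot.hand_in(): hands the job in, once; it reports no verdict.
The state is a dict: "time_s": time; "joint_pos": joint angles; "qvel": joint speeds; "tau": joint torques, N m; "eef_pos": TCP position; "ee_rot": TCP orientation; "contact_force": force on the tool from outside, world axes, zero at the start; "torque": the same for the moment, N m; "opening": finger opening in mm.
Only numpy, scipy, OpenCV 4.12 (cv2) and the standard library are available. Lean on these libraries where they do the work, as an engineer would, in place of code of your own. Each camera call takes 0.05 s, during which the arm holds its last target. There are 200 camera calls.

### The job

Two dark clot testers stand on the lab bench. On the one that holds the capped sample tubes, turn the orange slip-clutch knob clockwise (seen from above) until its clamp screw is fully home, with the red pointer at the green mark, and then on until its clutch has slipped by at least one 15-degree click, and let go. Leave the knob of the empty tester as it is.

Things in the scene. Friction and masses are not known exactly. Their poses are not given: they have to be found in the camera images.
- clutch_cap_grip (a point): Grip point of the loaded tester's orange round upright knob (32 mm diameter, 40 mm tall), on its axis, 14 mm below its top; pinch it from above at any yaw. Below this point: flange (48 mm wide) at 26 mm, dial (80 mm) at 30 mm, black case (300 x 240 mm) at 61 mm. The tester holds ten tubes with red, blue, yellow caps, 100 mm or more behind the knob, 8 mm lower than this point.
- clamp_screw (a joint): Angle (rad) of the loaded tester's clamp screw: the steel flange with the red pointer under the orange knob. Grows clockwise seen from above, up to a hard stop at 0.9, where the clamp is home and the pointer reaches the green mark. Starts between 0 and 0.35, turns with 0.03 N m, stays where it is left.
- clutch_cap (a joint): Slip (rad) of the orange knob on the clamp screw: 0 at the start, grows clockwise. The clutch slips at a steady 0.12 N m, no spring back, so only once the screw is at its stop; one click is 15 degrees (0.26) of slip. The white line on the knob's top then runs ahead of the red pointer. One turn of the grip by 1.2 to 1.5 rad does the whole job.
- spare_cap_mark (a point): End of the white line on top of the identical orange knob of the empty tester (black case with only dark empty wells): 15 mm out from that knob's axis, at its top. Not to be turned. The testers stand side by side, either one on the left, knobs towards the robot.

How it is judged:
By the outcome, as a careful person would: the job done as asked, in the order asked, and still so for the second after the job is handed in, with the robot touching nothing.
It also fails if it takes over 32 s, if anything falls off the work surface, if the arm or the gripper's body presses on something with over 40 N, if the wrist force passes 120 N, or if a joint passes its speed limit or range.

## Working session

There is one attempt and no reset: what is moved stays moved. The work goes in short steps, Python scripts to look and compute and a shell command to move; the robot and the scene stay as the last step left them, time stands still between calls to the robot, and variables do not carry over. Pictures are saved under pics/ and viewed, about 8 in all and at most 12, crops included, and the job is handed in when it is done.

```bash
mkdir -p pics; cat > h.py <<'E'
import numpy as np, cv2
from workcell import bot, viewer
from scipy.spatial.transform import Rotation as R
def cam(name,st=None):
    m=viewer.camera_model(name);K=np.array(m["intrinsics"],float)
    if name=="wrist":
        q=np.array(st["ee_rot"]);T=np.eye(4);T[:3,:3]=R.from_quat(q[[1,2,3,0]]).as_matrix();T[:3,3]=st["eef_pos"]
        T=T@np.array(m["tool_from_camera"])
    else:
        W=np.eye(4);W[:3,:3]=R.from_rotvec(np.ravel(m["rvec"])).as_matrix();W[:3,3]=np.ravel(m["tvec"]);T=np.linalg.inv(W)
    return K,float(m["k1"]),T
def ray(c,u,v):
    K,k1,T=c
    d=cv2.undistortPoints(np.array([[[u,v]]],float),K,np.array([k1,0,0,0,0.]))[0,0]
    return T[:3,3],T[:3,:3]@np.array([d[0],d[1],1])
def atz(c,u,v,z):
    o,d=ray(c,u,v);return o+d*(z-o[2])/d[2]
def atdepth(c,u,v,D):
    o,d=ray(c,u,v);return o+d*D
E
python3 - <<'E'
from h import *
st=bot.state();print(st)
for n in("scene","wrist"):
    p,d=viewer.grab_frame(n);cv2.imwrite(f"pics/{n}0.png",p[:,:,::-1]);np.save(f"pics/{n}0.npy",d)
    c=cam(n,st)
    hsv=cv2.cvtColor(p,cv2.COLOR_RGB2HSV)
    m=cv2.inRange(hsv,(6,150,120),(20,255,255))
    N,l,s,ce=cv2.connectedComponentsWithStats(m)
    for i in range(1,N):
        if s[i,4]>40:
            u,v=ce[i];D=np.median(d[l==i]);print(n,s[i],ce[i],D,atdepth(c,u,v,D))
E
```

```text
{'time_s': 0.0, 'joint_pos': array([ 1.20060575e+00,  3.53672122e-01,  1.63414700e+00, -1.51811061e-05,
        1.15520543e+00, -2.42081184e-03]), 'qvel': array([-0.00010266,  0.00170977, -0.00020394,  0.00051694, -0.00076122,
        0.00024893]), 'tau': array([-1.21854133e-03, -6.05228233e+01, -3.42068875e+01,  8.03484068e-05,
        9.13031196e-03,  2.30349968e-06]), 'eef_pos': array([224.54980385, 582.74655777, 230.54120723]), 'ee_rot': array([-1.25793557e-04,  1.82847263e-01,  9.83141071e-01, -7.04848629e-04]), 'contact_force': array([ 0.09963146, -0.30248803,  0.95229026]), 'torque': array([-0.01744897,  0.00035361,  0.02691247]), 'opening': 85.47742975133484}
scene [386 172  13  18 184] [391.58152174 181.01086957] 1183.4758 [476.33972827 201.36975492 145.58703822]
scene [189 237  17  22 267] [197.01498127 248.57303371] 950.6218 [ 590.49616285 -261.42678271  146.3484696 ]
scene [604 344  36  48 895] [627.2726257  364.07150838] 1848.9176 [ 610.37603785 1219.41417359 -754.61509726]
```

View pics/scene0.png

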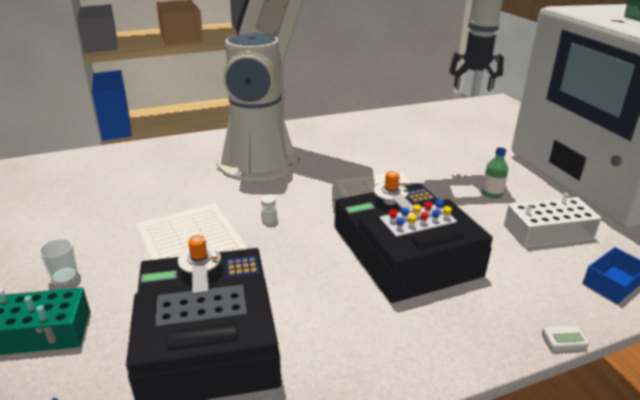

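View pics/wrist0.png

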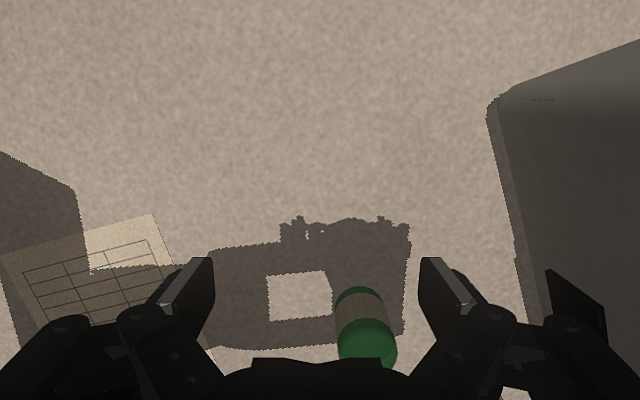

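The scene view shows the loaded tester on the right, with its knob at (391,181). The empty tester is on the left, with its knob at (197,248). The wrist view shows only the bottle (365,330) and the bench.

```bash
python3 - <<'E'
from h import *
np.set_printoptions(precision=3,suppress=True)
st=bot.state();m=viewer.camera_model("wrist");print(m)
d=np.load("pics/wrist0.npy");c=cam("wrist",st);print("bottle",atdepth(c,365,330,d[330,365]))
c=cam("scene");ds=np.load("pics/scene0.npy");print("cam",c[2][:3,3], c[0])
print("rim top",atdepth(c,391,174,ds[174,391]),"tubes",atdepth(c,420,215,ds[215,420]), "case", atdepth(c,378,225,ds[225,378]))
# axis: push the surface point ~12 mm on along the horizontal view ray
o=c[2][:3,3];p=np.array([476.3,201.4,145.6]);h=(p-o);h[2]=0;h/=np.linalg.norm(h);ax=p+13*h;print("axis",ax)
q=st["ee_rot"];Rm=R.from_quat(np.array(q)[[1,2,3,0]]).as_matrix()
print("tool delta",Rm.T@(ax-st["eef_pos"])); print(Rm)
E
```

```text
{'intrinsics': array([[346.225,   0.   , 316.073],
       [  0.   , 346.225, 201.835],
       [  0.   ,   0.   ,   1.   ]]), 'k1': -0.0457328639400188, 'tool_from_camera': array([[   0.   ,   -0.962,   -0.272,   69.345],
       [   1.   ,    0.   ,   -0.   ,   -0.031],
       [   0.001,   -0.272,    0.962, -143.363],
       [   0.   ,    0.   ,    0.   ,    1.   ]])}
bottle [372.551 576.157  87.54 ]
cam [1385.069 -319.133  721.941] [[513.308   0.    320.354]
 [  0.    513.308 196.16 ]
 [  0.      0.      1.   ]]
rim top [469.158 202.183 160.165] tubes [581.761 220.3   112.685] case [580.4   119.123 108.112]
axis [465.019 207.861 145.6  ]
tool delta [-359.173 -263.275   85.36 ]
[[-0.933  0.36  -0.   ]
 [ 0.36   0.933 -0.001]
 [-0.    -0.001 -1.   ]]
```

```bash
python3 -m crank '[[-0.5,-0.37,0,0,0,0,1],[-1,-0.73,0,0,0,0,1],[-1,-0.73,0,0,0,0,1],[-1,-0.73,0,0,0,0,1],[-1,-0.73,0,0,0,0,1],[-1,-0.73,0,0,0,0,1],[-1,-0.73,0,0,0,0,1],[-1,-0.73,0,0,0,0,1],[-1,-0.73,0,0,0,0,1],[-1,-0.73,0,0,0,0,1],[-1,-0.73,0,0,0,0,1],[-1,-0.73,0,0,0,0,1],[-1,-0.73,0,0,0,0,1],[-1,-0.73,0,0,0,0,1],[-1,-0.73,0,0,0,0,1],[-1,-0.73,0,0,0,0,1],[-1,-0.73,0,0,0,0,1],[-1,-0.73,0,0,0,0,1],[-0.5,-0.37,0,0,0,0,1],[0,0,0,0,0,0,1]]'
cat > look.py <<'E'
import sys
from h import *
np.set_printoptions(precision=3,suppress=True)
st=bot.state();p,d=viewer.grab_frame("wrist");cv2.imwrite(f"pics/{sys.argv[1]}.png",p[:,:,::-1]);np.save(f"pics/{sys.argv[1]}.npy",d)
print(st["time_s"],st["eef_pos"],st["ee_rot"],st["joint_pos"],st["contact_force"],st["torque"],st["opening"])
c=cam("wrist",st);hsv=cv2.cvtColor(p,cv2.COLOR_RGB2HSV);m=cv2.inRange(hsv,(6,150,90),(20,255,255))
Rm=R.from_quat(np.array(st["ee_rot"])[[1,2,3,0]]).as_matrix()
N,l,s,ce=cv2.connectedComponentsWithStats(m)
for i in range(1,N):
    if s[i,4]>200:
        vv,uu=np.nonzero(l==i);P=np.array([atdepth(c,u,v,d[v,u]) for u,v in zip(uu,vv) if d[v,u]>0])
        zt=np.percentile(P[:,2],90);T=P[P[:,2]>zt-4]
        (a,b),r=cv2.minEnclosingCircle(T[:,:2].astype(np.float32))
        print(s[i],"ztop",zt,"circle",a,b,r,"mean",T.mean(0),"tool",Rm.T@(np.array([a,b,zt-14])-st["eef_pos"]))
E
python3 look.py w1
```

```text
time_s: 2.1
eef_pos: [466.4, 207.0, 231.2]
ee_rot: [-0.0, 0.184, 0.983, -0.0]
contact_force: [0.9, -0.0, 0.7]
opening: 85.6
2.1 [466.414 206.976 231.198] [-0.     0.184  0.983 -0.   ] [ 0.415  0.174  1.875 -0.     1.092 -0.786] [ 0.936 -0.04   0.677] [-0.037 -0.022  0.027] 85.64037100386598
[ 292  177   50   57 1748] ztop 161.48865586780832 circle 463.6873474121094 208.39601135253906 15.889162063598633 mean [462.901 208.258 160.71 ] tool [ 3.052  0.362 83.709]
```

View pics/w1.png

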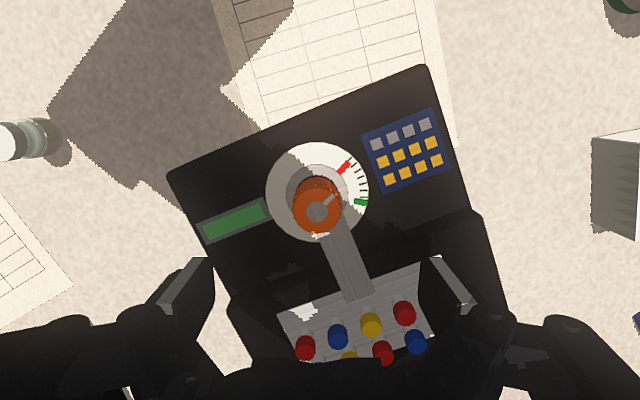

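Wrist view: the loaded tester is below. The knob top is at (317,211), the red pointer at (345,165) and the green mark at (360,203). A grey strip runs from the knob to the tubes, so I'll check its height before descending.

```bash
python3 - <<'E'
from h import *
np.set_printoptions(precision=1,suppress=True)
st=bot.state();c=cam("wrist",st);d=np.load("pics/w1.npy")
for n,(u,v) in dict(strip1=(335,240),strip2=(345,265),strip3=(357,292),cap_r=(405,312),cap_b=(338,335),plate=(300,320),dial=(360,180),case=(230,190),pointer=(345,165),flange=(317,168)).items(): print(n,atdepth(c,u,v,d[v,u]))
E
```

```text
strip1 [503.6 209.2 118.1]
strip2 [527.3 209.2 117.4]
strip3 [554.1 210.2 117.8]
cap_r [572.2 241.3 138.7]
cap_b [572.8 185.1 138.9]
plate [565.7 154.  112.1]
dial [465.1 243.8 116.7]
case [440.7 137.9  85.6]
pointer [449.3 237.  121.3]
flange [444.  216.9 120.8]
```

```bash
python3 -m crank '[[0.15,0.02,0.6,0,0,0,1],[0,0,1,0,0,0,1],[0,0,1,0,0,0,1],[0,0,1,0,0,0,1],[0,0,1,0,0,0,1],[0,0,0.5,0,0,0,1],[0,0,0,0,0,0,1],[0,0,0,0,0,0,1]]' && python3 look.py w2
```

```text
time_s: 2.95
eef_pos: [463.3, 210.3, 129.5]
ee_rot: [-0.0, 0.183, 0.983, 0.0]
contact_force: [0.2, 0.5, -0.2]
opening: 85.6
2.95 [463.302 210.292 129.48 ] [-0.     0.183  0.983  0.   ] [ 0.423  0.303  1.971  0.     0.868 -0.781] [ 0.23   0.544 -0.198] [0.017 0.    0.046] 85.62032519463517
[ 268  232   88  107 6059] ztop 161.40875175524897 circle 463.7659606933594 208.27210998535156 16.041709899902344 mean [462.189 208.386 160.701] tool [ -1.157  -1.718 -17.929]
```

View pics/w2.png

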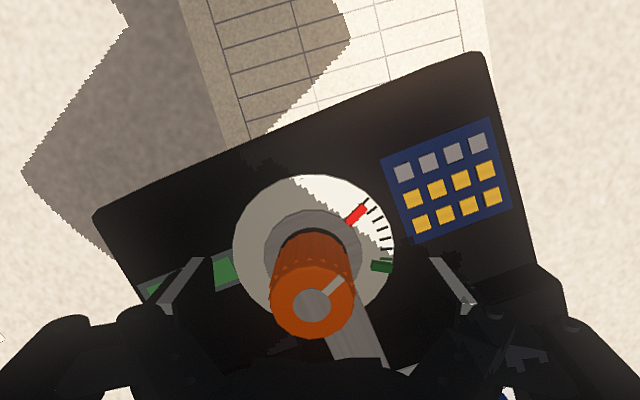

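Wrist view: the knob top is at (312,305) between the open fingers, with the white line and the red pointer (356,214) pointing the same way. I'll centre by about 2 mm and close.

```bash
python3 -m crank '[[-0.06,-0.08,0.03,0,0,0,1],[0,0,0,0,0,0,-1],[0,0,0,0,0,0,-1],[0,0,0,0,0,0,-1],[0,0,0,0,0,0,-1],[0,0,0,0,0,0,-1],[0,0,0,0,0,0,-1],[0,0,0,0,0,0,-1],[0,0,0,0,0,0,-1],[0,0,0,0,0,0,-1]]' && python3 -c "from h import bot;s=bot.state();print(s['opening'],s['contact_force'],s['torque'],s['eef_pos'])"
```

```text
time_s: 4.0
eef_pos: [464.2, 208.1, 129.1]
ee_rot: [0.0, 0.183, 0.983, 0.0]
contact_force: [-0.1, 0.9, 5.7]
opening: 30.9
30.912424983524126 [-0.1349389   0.8513726   5.65970467] [ 0.00667506  0.20910989 -0.03004492] [464.18732755 208.06588104 129.09968128]
```

Gripped: the opening is 31 mm and the forces are small. Next I'll turn about 78° clockwise (+z tool).

```bash
python3 -m crank '[[0,0,0,0,0,0.5,-1],[0,0,0,0,0,1,-1],[0,0,0,0,0,1,-1],[0,0,0,0,0,1,-1],[0,0,0,0,0,1,-1],[0,0,0,0,0,1,-1],[0,0,0,0,0,1,-1],[0,0,0,0,0,1,-1],[0,0,0,0,0,1,-1],[0,0,0,0,0,1,-1],[0,0,0,0,0,1,-1],[0,0,0,0,0,1,-1],[0,0,0,0,0,1,-1],[0,0,0,0,0,1,-1],[0,0,0,0,0,1,-1],[0,0,0,0,0,1,-1],[0,0,0,0,0,1,-1],[0,0,0,0,0,1,-1],[0,0,0,0,0,1,-1],[0,0,0,0,0,1,-1]]' && python3 look.py w3
```

```text
time_s: 6.0
eef_pos: [464.4, 208.3, 129.1]
ee_rot: [0.0, 0.762, 0.648, 0.001]
contact_force: [-0.6, 1.5, 4.7]
opening: 30.8
6.0 [464.443 208.25  129.124] [0.    0.762 0.648 0.001] [0.418 0.303 1.971 0.    0.866 0.579] [-0.638  1.474  4.668] [0.272 0.081 0.074] 30.827195131135884
[ 275  229   84  107 5896] ztop 161.46908546461668 circle 463.98785400390625 208.43276977539062 16.1622371673584 mean [464.013 209.957 160.751] tool [  0.122  -0.463 -18.345]
```

View pics/w3.png

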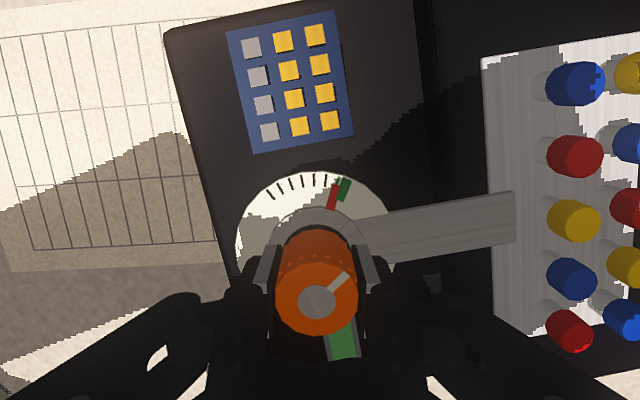

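Still gripped. The red pointer (332,197) is beside the green mark (343,190), and the white line (317,301)->(347,275) now points well clockwise of it. I'll measure both angles.

```bash
cat > ang.py <<'E'
from h import *
import sys
def run(name,pos,q,ax=(463.8,208.4)):
    p=cv2.imread(f"pics/{name}.png");c=cam("wrist",dict(eef_pos=pos,ee_rot=q));d=np.load(f"pics/{name}.npy")
    hsv=cv2.cvtColor(p,cv2.COLOR_BGR2HSV)
    red=cv2.inRange(hsv,(0,150,90),(4,255,255))|cv2.inRange(hsv,(174,150,90),(180,255,255))
    gr=cv2.inRange(hsv,(50,90,30),(90,255,255)); wh=cv2.inRange(hsv,(0,0,60),(180,70,255))
    for n,m,z,r0,r1 in(("red",red,121.5,24,42),("green",gr,117.5,24,42),("white",wh,161.5,8,15)):
        a=[];
        for v,u in zip(*np.nonzero(m)):
            if abs(atdepth(c,u,v,d[v,u])[2]-z)>4: continue
            P=atz(c,u,v,z)[:2]-ax;r=np.hypot(*P)
            if r0<r<r1:a.append(P/r)
        if a: s=np.mean(a,0);print(name,n,len(a),"cw deg",round(-np.degrees(np.arctan2(s[1],s[0])),1))
if __name__=="__main__":
    run("w1",[466.414,206.976,231.198],[0,.1835,.983,0])
    run("w2",[463.302,210.292,129.48],[0,.183,.983,0])
    run("w3",[464.443,208.25,129.124],[0,.762,.648,.001])
E
python3 ang.py
```

```text
w1 red 72 cw deg -116.3
w1 green 73 cw deg -58.2
w1 white 43 cw deg -115.4
w2 red 207 cw deg -116.6
w2 green 222 cw deg -58.1
w2 white 136 cw deg -115.2
w3 red 180 cw deg -65.6
w3 green 180 cw deg -59.0
w3 white 144 cw deg -35.6
```

The pointer has moved 51° (0.89 rad, close to the full 0.9 travel) and the clutch has slipped about 29°. The pointer reads about 6.5° short of the centre of the green mark. Another 8° of turn will show whether it is really at the hard stop.

```bash
python3 -m crank '[[0,0,0,0,0,1,-1],[0,0,0,0,0,1,-1],[0,0,0,0,0,0,-1]]' && python3 look.py w4 && python3 - <<'E'
from ang import *
s=bot.state();run("w4",s["eef_pos"],s["ee_rot"])
E
```

```text
time_s: 6.35
eef_pos: [464.5, 208.2, 129.1]
ee_rot: [0.0, 0.804, 0.594, 0.001]
contact_force: [0.6, 1.6, 5.5]
opening: 30.6
6.35 [464.479 208.232 129.112] [0.    0.804 0.594 0.001] [0.418 0.303 1.971 0.    0.866 0.717] [0.585 1.595 5.538] [0.261 0.119 0.023] 30.553995077799733
[ 275  229   84  107 5901] ztop 161.46956126230023 circle 464.1217956542969 208.38546752929688 16.203893661499023 mean [464.258 209.91  160.758] tool [  0.059  -0.371 -18.358]
w4 red 179 cw deg -65.7
w4 green 177 cw deg -59.2
w4 white 141 cw deg -27.9
```

The pointer stayed at -65.7° while the knob turned a further 8°, so the screw is at its stop and the slip is about 37°. I'll release and rise.

```bash
python3 -m crank '[[0,0,0,0,0,0,1],[0,0,0,0,0,0,1],[0,0,0,0,0,0,1],[0,0,0,0,0,0,1],[0,0,0,0,0,0,1],[0,0,0,0,0,0,1],[0,0,0,0,0,0,1],[0,0,-0.5,0,0,0,1],[0,0,-1,0,0,0,1],[0,0,-1,0,0,0,1],[0,0,-1,0,0,0,1],[0,0,-1,0,0,0,1],[0,0,-1,0,0,0,1],[0,0,-0.5,0,0,0,1],[0,0,0,0,0,0,1],[0,0,0,0,0,0,1]]' && python3 look.py w5 && python3 - <<'E'
from ang import *
s=bot.state();run("w5",s["eef_pos"],s["ee_rot"])
p=cv2.imread("pics/w5.png")[100:300,180:460];cv2.imwrite("pics/w5c.png",cv2.resize(p,None,fx=2.8,fy=2.8))
E
```

```text
time_s: 8.0
eef_pos: [463.7, 207.8, 248.3]
ee_rot: [-0.0, 0.804, 0.594, -0.0]
contact_force: [0.6, 0.4, -0.4]
opening: 85.1
8.0 [463.706 207.758 248.321] [-0.     0.804  0.594 -0.   ] [ 0.418  0.153  1.86  -0.     1.129  0.716] [ 0.594  0.378 -0.364] [-0.022  0.006 -0.059] 85.11952177560366
[ 294  175   47   52 1509] ztop 161.61821083767185 circle 464.4345703125 208.37713623046875 15.939739227294922 mean [464.237 209.046 160.791] tool [  0.826   0.537 100.702]
w5 red 54 cw deg -66.4
w5 green 59 cw deg -59.7
w5 white 37 cw deg -28.8
```

View pics/w5c.png

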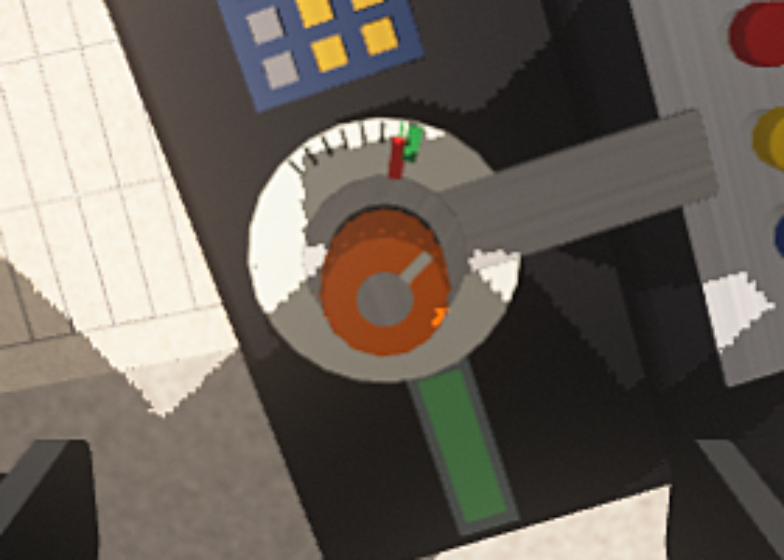

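The pointer touches the green mark, and the white line sits about 38° ahead of it. The gripper is open and about 100 mm clear of the knob, so I'm handing in.

```bash
python3 -c "from h import bot;print(bot.hand_in())"
```

```text
the job is handed in; nothing more can be done
None
```

I turned the loaded tester's orange knob about 87° clockwise, let go, rose clear and handed in at about 8 s of the 32 s allowed. I did not go near the empty tester.

- **Clamp screw:** the red pointer moved about 51° (0.88–0.89 rad). It stayed put while the knob turned a further 8°, so the screw is at its hard stop.
- **Clutch slip:** the white line ends about 37° ahead of the pointer, which is at least two 15° clicks. It was still there after release.
- **Release:** the gripper is open and about 100 mm above the knob, with contact forces near zero. The readings I took during the turn stayed under 6 N.
- **One disagreement:** the pointer touches the edge of the green mark but measures about 6.5° short of its centre. I trusted the stop test, and the measured travel matches the stated 0.9 rad limit.

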